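# Pack and wedge a box frame tight in the framing jig

## Robot

A 6-joint arm with a two-finger parallel gripper is mounted at the origin on the work surface. World frame = base frame: x ahead of the robot, y to its left, z up, the work surface at z = 0. Lengths are in m, angles in rad, forces in N, time in s.
With the tool pointing down it reaches from about 0.35 to 1 m from the base axis. Payload 7.1 kg.
Tool frame: the origin (TCP) lies at the very end of the fingers, on their centre line; the grasp point (between the pads) lies 19 mm behind it (arm.grip_depth is the z of the grasp point in the tool frame, in m); z points along the fingers, y is the line along which they close (so a half turn about z gives the same grasp; the last joint's range is limited). The gripper opens to 85 mm and grips with 20 to 120 N. Pads are 22 mm wide; open, the fingers measure 114 mm over their backs; the gripper's body (76 mm by 85 mm) begins 54 mm behind the grasp point. The pads swing forward as they close: fully open they stand 13 mm farther back than shut.
Start: joints at [1.239, 0.423, 1.63, -0, 1.089, -0.019], TCP at [0.192, 0.595, 0.231] pointing down, gripper open.
Joint ranges: [-3, 3], [-0.9, 2.11], [0.09, 2.58], [-1.31, 4.45], [0.11, 2.69], [-2.54, 2.54]. Speed limits (rad/s): [2.39, 2.39, 3.01, 3.14, 3.14, 3.14].

## Interface

Orientations are given as a unit quaternion [w, x, y, z].
In Python, from plant import arm gives the robot as it stands.
- The arm moves only by the tool play_rows, never from a script. Its arguments are lists of equal length, an entry for each row: "rotation": the turn, a rotation vector about the tool's x, y, z in rad, a list of three; "linear": the shift along the tool's x, y, z in mm, a list of three; "grip": the opening in per cent of the stroke, from 0 (shut) to 100 (fully open). A call has 1 to 20 rows; each row shifts and turns the commanded pose from where the row before left it, along the tool's axes as they then stand; what a row does not reach is not made up. A row lasts 1/10 s, in which the tool goes at most 50 mm and 8.59 degrees, less where a joint would pass 70% of its speed; a pose out of reach is approached as far as the arm can. A call is refused whole if a number of a shift passes 50 or a number of a turn 0.15, either way. A call with a gripper value outside its range is refused whole. The fingers move at their own pace and stop on an object; "newtons" is the grip in N (left out, the last holds). Time passes only in rows, so rows that do not move let the fingers close. It gives the time, the measured TCP pose, the force, the opening and the grip force at its end, in the units of the state.
- arm.sense(): the state, without advancing time (a new reading comes with each control period).
- arm.camera(name): name is "scene" or "top" or "wrist"; returns the picture (420x560x3 uint8, red, green, blue); there is no depth.
- arm.get_calibration(name): a dict with "fx", "fy", "cx", "cy" (pixels), "pose" (4x4, takes a point from camera to world coordinates); the wrist camera has in their place "T_tool_cam" (4x4, takes a point from camera to tool coordinates, whose origin is the TCP and whose axes are the flange's). Camera axes: x right, y down, z forward; pixel columns grow to the right and rows downward; lengths in m; the calibration is good to about 2 mm. A picture is of the moment at which its call begins: read the wrist's pose just before it. get_calibration takes no time and is no camera call.
- arm.hand_in(): hands the job in; it is judged then, once.
The state is a dict: "clock": time; "joints": joint angles; "joint_vel": joint speeds; "effort": joint torques, N m; "position": TCP position; "eef_rot": TCP orientation; "contact_force": force on the tool from outside, world axes, zero at the start; "wrist_torque": the same for the moment, N m; "width": opening from 0.0 (shut) to 1.0 (fully open); "gripper_force": force on a finger pad.
Only numpy, scipy, OpenCV 4.12 (cv2) and the standard library are available. Lean on these libraries where they do the work, as an engineer would, in place of code of your own. Each camera call takes 0.05 s, during which the arm holds its last target. There are 200 camera calls.

## Task

Clamp the box frame in the framing jig: slide the green jaw back until it is hard against its red end stop, then stand blue packers upright in the gap against the frame, as many as it takes (one or two) for the orange wedge to jam between them and the jaw without sinking to the bed. Push the wedge down upright, slope towards the jaw, until you feel it bind and squeeze the frame against the fence, and finish like that: still holding the wedge and keeping it tight, not letting go. Leave the bottles, stapler, brush and other odds and ends on the bench alone.

Things in the scene. Friction and masses are not known exactly. Their poses are not given: they have to be found in the camera images.
- jaw (a joint): the green sliding jaw of the clamping jig: slide position in m, 0.040 = hard against its red end stop. It grows as the jaw slides away from the box frame, along +y of jaw_face. Needs about 3 N to move and stays where it is left; it starts 16 to 30 mm short of the stop
- jaw_face (a point): middle of the top edge of the jaw's pressing face; x along the edge (jaw 100 wide), the face looks to -y, at the frame. The edge is 54 above the bed. The top 16 of the face slope 1:2 (8 towards the frame going down, to suit the wedge), the rest is upright, 8 nearer the frame than this edge. Jaw top flat, 80 deep in y, handle on it
- jig: the jig's plywood bed, fixed, 180 (x) x 340 (y) x 18 thick, its top 18 above the table; fence, frame, gap, jaw and red end stop follow one another along its +y. Origin: centre of its underside. Frame, packers and jaw stand on the bed
- jaw_grip (a point): middle of the black block handle standing on the jaw, 20 (x) x 28 (y) x 36 high; this point is 20 above the jaw's top and 56 behind jaw_face (+y); same axes as jaw_face
- boxframe: dark wooden deep box frame (about 0.7 kg) lying loose on the jig bed against the fence, 150 (x) x 110 (y) x 54 high; origin at the centre of its underside, y towards the jaw
- frame_face (a point): middle of the top edge of the box frame's side that looks at the jaw (upright side, 150 long in x, 54 high); y towards the jaw. With the jaw at its stop the gap from here to jaw_face is between 42 and 70 mm, different each time
- fence: aluminium fence fixed on the bed behind the frame, 170 x 24 x 54 high; origin at the centre of its underside
- packer1_tab (a point): blue plastic packer, upright on the table: foot block 50 (x) x 18 (y, the thickness that fills the gap) x 56 high, a centred grip tab 40 (x) x 8 (y) x 44 high on top; 60 g. Point: centre of the tab, 78 above the underside. Grip the tab across x (40 mm): in the gap, packers stand y against y, tabs 18 apart, with no room for fingers between. All three alike
- packer2_tab (a point): second packer, exactly like the first, same point
- packer3_tab (a point): third packer, exactly like the first, same point (often not needed)
- wedge_head (a point): orange wedge, 94 high, 90 g. Point: centre of its grip head, 46 (x) x 20 (y) x 40 high, 74 above the thin foot. Taper 54 high, 46 in x: -y side upright, 17 from this point; thickness in y 14 at the foot, growing 1 per 2 of height to 41, all on the sloping +y side. Grip across x (46 mm), clear of packers. In a gap of R mm at the rim it jams with its foot 2 x (R - 14) below the rim
- holder: fixed wooden holder, 70 x 50 x 30 high, in whose slot the wedge waits upright, thin end down, foot 6 above the table; same axes as the wedge. Origin on the table under the middle of the wedge's foot. The wedge lifts straight out
- ink1: bystander, leave alone: small amber ink bottle, 28 across, 55 high; origin at its underside
- ink2: bystander, leave alone: second small ink bottle, 28 across, 55 high; origin at its underside
- loupe: bystander, leave alone: black loupe, 68 across, 56 high; origin at its underside
- stapler: bystander, leave alone: black stapler, 150 long, 50 high; origin at its underside
- brush: bystander, leave alone: brush lying flat, 180 long; origin at its underside
- gluejar: bystander, leave alone: glue jar, 60 across, 70 high; origin at its underside
- eraser: bystander, leave alone: white eraser, 50 x 22 x 14; origin at its underside
There are look-alikes about, which are no part of the job. What is shaped like the part that bears packer2_tab but turquoise or yellow is not meant. Leave any white look-alike of the part that bears packer1_tab alone.

How it is judged:
By the outcome, as a careful person would: the job done as asked, in the order asked, and still so for the second after the job is handed in, while the arm keeps its last pose, push and grip.
It also fails if it takes over 72 s, if anything falls off the work surface, if the arm or the gripper's body presses on something with over 40 N, if the wrist force passes 120 N, or if a joint passes its speed limit or range.

## Working session

There is one attempt and no reset: what is moved stays moved. The work goes in short steps, Python scripts to look and compute and a tool call to move; the robot and the scene stay as the last step left them, time stands still between calls to the robot, and variables do not carry over. Pictures are saved under pics/ and viewed, at most 10 in all, crops included, and the job is handed in when it is done.

Besides the shell and the picture viewer there is one more tool, called after "Request:" as a command line: name --argument value ..., lists and objects as JSON in quotes. play_rows: Moves the arm, as the interface text tells. Its arguments: {"type":"object","properties":{"rotation":{"type":"array","items":{"type":"array","items":{"type":"number"}}},"linear":{"type":"array","items":{"type":"array","items":{"type":"number"}}},"grip":{"type":"array","items":{"type":"number"}},"newtons":{"type":"number"}},"required":["rotation","linear","grip"]}

```bash
mkdir -p pics; ls
python3 - <<'E'
from plant import arm
import cv2,numpy as np
for n in ("scene","top"):
    cv2.imwrite(f"pics/{n}0.png",arm.camera(n)[:,:,::-1])
    c=arm.get_calibration(n); print(n,c["fx"],c["fy"],c["cx"],c["cy"]); print(np.round(c["pose"],3))
print(arm.sense()); print(arm.grip_depth); print(arm.get_calibration("wrist"))
E
```

```text
pics
scene 446.8564098279606 446.8564098279606 275.51686861244383 212.13198414838675
[[-0.45   0.731 -0.513  1.076]
 [ 0.893  0.367 -0.262  0.353]
 [-0.003 -0.575 -0.818  0.875]
 [ 0.     0.     0.     1.   ]]
top 436.92657735824866 436.92657735824866 276.4704768768492 208.60532353707325
[[ 0.019 -0.99   0.142  0.379]
 [-1.    -0.021 -0.01   0.094]
 [ 0.013 -0.142 -0.99   1.293]
 [ 0.     0.     0.     1.   ]]
{'clock': 0.1, 'joints': array([ 1.23899946e+00,  4.23758476e-01,  1.63060705e+00,  1.56369367e-05,
        1.08861651e+00, -1.89537515e-02]), 'joint_vel': array([-0.00084884, -0.00020775, -0.00112701, -0.00068293,  0.000693  ,
        0.00118848]), 'effort': array([ 2.40859144e-04, -5.58422613e+01, -2.82447624e+01, -6.57343048e-05,
        2.96550730e-03,  2.66212498e-05]), 'position': array([0.19213587, 0.5942139 , 0.23062971]), 'eef_rot': array([-1.28026974e-04,  1.55788008e-01,  9.87790268e-01, -6.82830224e-04]), 'contact_force': array([ 0.44362229, -0.23161919,  0.72489075]), 'wrist_torque': array([ 0.02421806, -0.01608667,  0.06270396]), 'gripper_force': 0.0, 'width': 0.9988410017004795}
-0.0187
{'fx': 331.6834916821235, 'fy': 331.6834916821235, 'cx': 277.49101127210605, 'cy': 211.57421045074847, 'T_tool_cam': array([[-8.98560670e-05, -9.44859203e-01, -3.27476836e-01,
         8.39876424e-02],
       [ 9.99999996e-01, -7.60165013e-05, -5.50609195e-05,
        -2.97796637e-04],
       [ 2.71311731e-05, -3.27476840e-01,  9.44859206e-01,
        -1.42466588e-01],
       [ 0.00000000e+00,  0.00000000e+00,  0.00000000e+00,
         1.00000000e+00]])}
```

View pics/scene0.png

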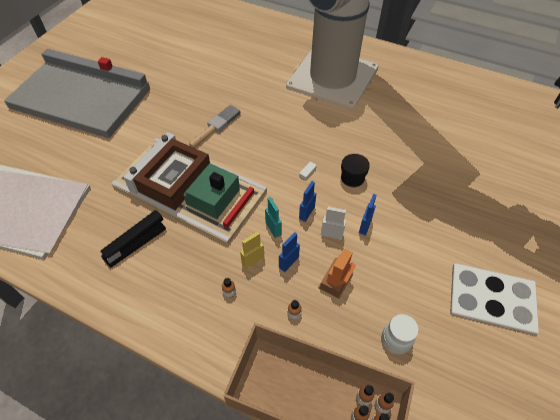

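View pics/top0.png

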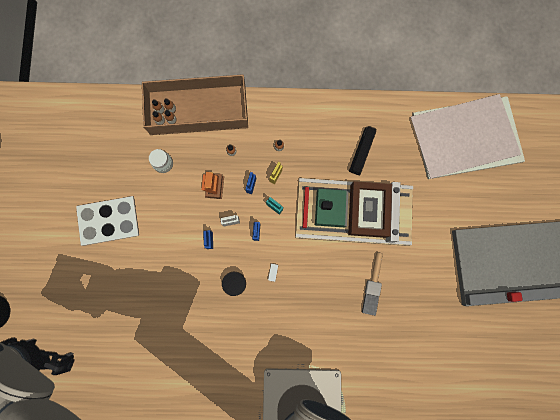

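The scene shows three blue packers at about (308,202), (368,215) and (289,252). The look-alikes are turquoise, yellow and white. The wedge is at (340,268), and the jig is left of centre with the red stop at (240,206). Next I'll move to a wrist view for precision.

Request:
play_rows --rotation '[[0,0,0],[0,0,0],[0,0,0],[0,0,0],[0,0,0],[0,0,0],[0,0,0],[0,0,0],[0,0,0],[0,0,0],[0,0,0],[0,0,0],[0,0,0]]' --linear '[[-40,-26,-9],[-40,-26,-9],[-40,-26,-9],[-40,-26,-9],[-40,-26,-9],[-40,-26,-9],[-40,-26,-9],[-40,-26,-9],[-40,-26,-9],[-40,-26,-9],[-40,-26,-9],[-40,-26,-9],[-40,-26,-9]]' --grip '[100,100,100,100,100,100,100,100,100,100,100,100,100]'

```text
clock: 1.4
position: [0.5838, 0.1112, 0.3484]
eef_rot: [-0.0, 0.156, 0.988, -0.0]
contact_force: [0.3, 0.8, -0.6]
width: 1.002
gripper_force: 0.0
```

Request:
play_rows --rotation '[[0,0,0.14],[0,0,0.14],[0,0,0.14],[0,0,0.14],[0,0,0.14],[0,0,0.14],[0,0,0.14],[0,0,0.14],[0,0,0.14],[0,0,0]]' --linear '[[0,0,0],[0,0,0],[0,0,0],[0,0,0],[0,0,0],[0,0,0],[0,0,0],[0,0,0],[0,0,0],[0,0,0]]' --grip '[100,100,100,100,100,100,100,100,100,100]'

```text
clock: 2.4
position: [0.5828, 0.113, 0.3479]
eef_rot: [-0.0, 0.708, 0.706, -0.0]
contact_force: [0.9, -0.0, -0.2]
width: 0.997
gripper_force: 0.0
```

```bash
cat > h.py <<'E'
from plant import arm
import cv2,numpy as np,json
from scipy.spatial.transform import Rotation as R
def T():
    s=arm.sense(); q=s["eef_rot"]; M=np.eye(4)
    M[:3,:3]=R.from_quat([q[1],q[2],q[3],q[0]]).as_matrix(); M[:3,3]=s["position"]; return M
def snap(n):
    M=T(); im=arm.camera("wrist")[:,:,::-1]; cv2.imwrite(f"pics/{n}.png",im)
    c=arm.get_calibration("wrist"); np.save(f"pics/{n}.npy",M@c["T_tool_cam"]); return im
def pix(n,u,v,z):
    "pixel -> world on plane z"
    c=arm.get_calibration("wrist"); P=np.load(f"pics/{n}.npy")
    d=P[:3,:3]@[(u-c["cx"])/c["fx"],(v-c["cy"])/c["fy"],1]; o=P[:3,3]
    return o+d*(z-o[2])/d[2]
def proj(n,p):
    c=arm.get_calibration("wrist"); q=np.linalg.inv(np.load(f"pics/{n}.npy"))@[*p,1]
    return q[0]/q[2]*c["fx"]+c["cx"],q[1]/q[2]*c["fy"]+c["cy"]
def st():
    s=arm.sense(); print("t",round(s["clock"],2),"p",np.round(s["position"]*1000,1),"F",np.round(s["contact_force"],1),"w",round(s["width"],3),"gf",round(s["gripper_force"],1),"yaw",np.round(np.degrees(R.from_quat(np.roll(s["eef_rot"],-1)).as_matrix()[:,0:2]*0+0)[0,0],1), "tx",np.round(T()[:3,0],4),"tz",np.round(T()[:3,2],4))
def go(x,y,z,yaw=None):
    "deltas: turn about tool z (rad) to bring tool x to yaw deg, then linear mm in the turned tool frame"
    M=T(); R0=M[:3,:3]
    R1=R0 if yaw is None else np.array([[np.cos(np.radians(yaw)),np.sin(np.radians(yaw)),0],[np.sin(np.radians(yaw)),-np.cos(np.radians(yaw)),0],[0,0,-1.]])
    print("turn",np.round(R.from_matrix(R0.T@R1).as_rotvec(),4),"lin",np.round(R1.T@(np.array([x,y,z])-M[:3,3])*1000,1))
E
python3 - <<'E'
from h import *
snap("w1"); st()
E
```

```text
t 2.45 p [582.8 113.  347.9] F [-0.7  0.2 -0.1] w 0.998 gf 0.0 yaw 0.0 tx [-1.e-03  1.e+00 -2.e-04] tz [-7.e-04 -2.e-04 -1.e+00]
```

View pics/w1.png

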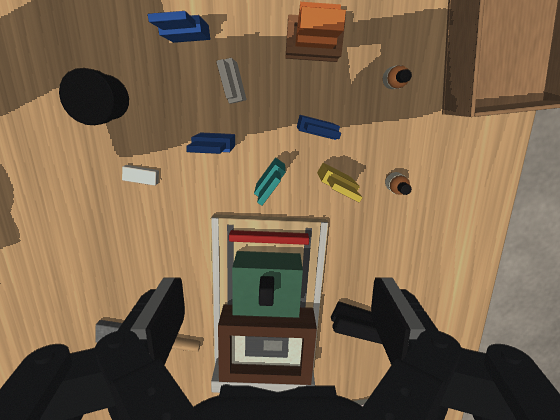

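The wrist view shows blue packers A (212,142), B (319,127) and C (178,27), and the wedge at (318,30). The jig is upright in the image, with the jaw handle at (267,290) and the red stop at (270,238). Now the enlarged crops.

Run:
```python
import cv2
im=cv2.imread("pics/w1.png")
def crop(n,u0,u1,v0,v1,k):
    c=cv2.resize(im[v0:v1,u0:u1],None,fx=k,fy=k,interpolation=cv2.INTER_CUBIC)
    for u in range(u0,u1,10): cv2.line(c,((u-u0)*k,0),((u-u0)*k,6 if u%50 else 16),(255,255,255),1)
    for v in range(v0,v1,10): cv2.line(c,(0,(v-v0)*k),(6 if v%50 else 16,(v-v0)*k),(255,255,255),1)
    cv2.imwrite(f"pics/{n}.png",c); print(c.shape)
crop("c1",148,346,0,150,4)
crop("c2",200,340,205,355,4)
```

```text
(600, 792, 3)
(600, 560, 3)
```

View pics/c1.png

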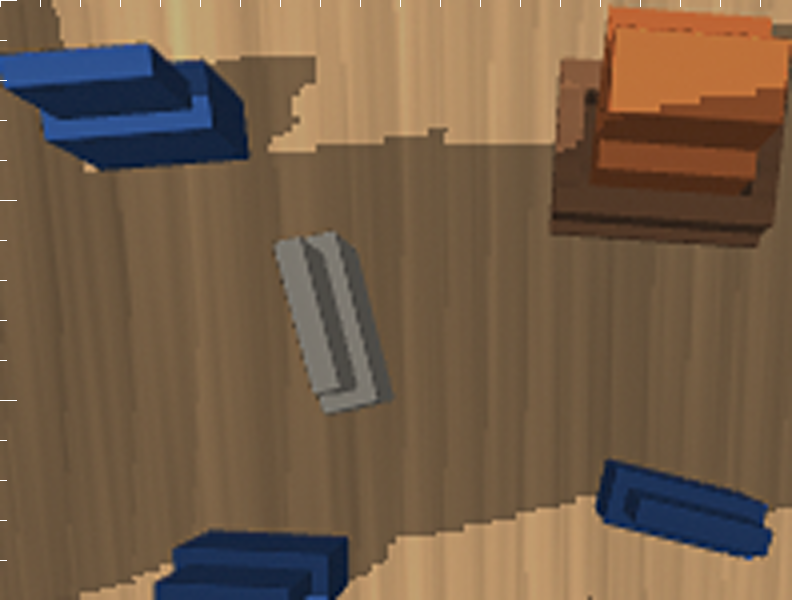

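View pics/c2.png

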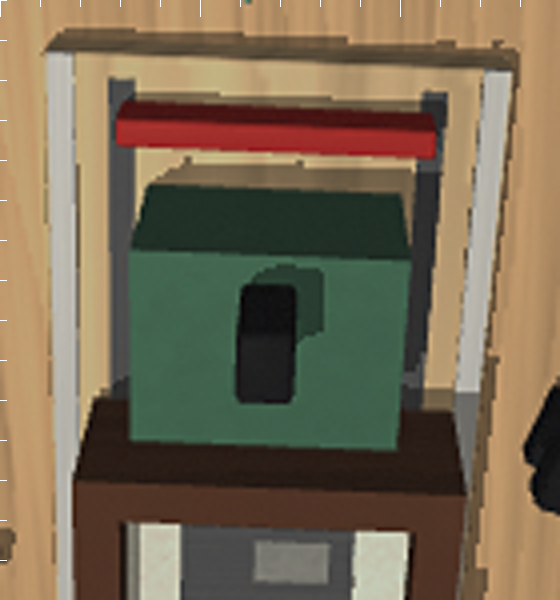

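```bash
cat > fit.py <<'E'
from h import *
from scipy.optimize import minimize
def box(x,y,z0,z1): return np.array([[a,b,c] for a in x for b in y for c in (z0,z1)],float)
PK=[box((-25,25),(-9,9),0,56),box((-20,20),(-4,4),56,100)]
# wedge relative to head point xy; foot at z=6
WD=[box((-23,23),(-10,10),60,100),
    np.array([[a,b,c] for a in(-23,23) for b,c in((-17,30),(-17,60),(24,60),(9,30))],float)]
def sil(n,parts,p,K=4):
    c,s=np.cos(p[2]),np.sin(p[2]); m=np.zeros((420*K,560*K),np.uint8)
    for P in parts:
        W=np.c_[p[0]+(c*P[:,0]-s*P[:,1])/1e3,p[1]+(s*P[:,0]+c*P[:,1])/1e3,P[:,2]/1e3]
        q=np.array([proj(n,w) for w in W])
        cv2.fillConvexPoly(m,cv2.convexHull(((q+.5)*K).astype(np.int32)),255)
    return m
def fit(n,mask,parts,p0,K=4):
    M=cv2.resize(mask,None,fx=K,fy=K,interpolation=cv2.INTER_LINEAR)>127
    def cost(p):
        s=sil(n,parts,p,K)>0; return 1-(s&M).sum()/(s|M).sum()
    best=None
    for a in (0,.15,-.15):
        S=np.array([p0,*[np.add(p0,d) for d in ((.01,0,0),(0,.01,0),(0,0,.2))]]); S[:,2]+=a
        r=minimize(cost,S[0],method="Nelder-Mead",options=dict(initial_simplex=S,xatol=1e-4,fatol=1e-4,maxiter=150))
        if best is None or r.fun<best.fun: best=r
    return best.x,1-best.fun
def hsv(n): return cv2.cvtColor(cv2.imread(f"pics/{n}.png"),cv2.COLOR_BGR2HSV)
def comp(mask,u,v):
    _,L=cv2.connectedComponents(mask); l=L[v-6:v+7,u-6:u+7]; l=np.bincount(l[l>0]).argmax(); return ((L==l)*255).astype(np.uint8)
E
python3 - <<'E'
from fit import *
H=hsv("w1"); blue=cv2.inRange(H,(105,130,30),(125,255,255)); org=cv2.inRange(H,(5,170,60),(14,255,255))
print(H[30,318],H[10,310],H[42,310],H[55,300],H[20,165])
for nm,m,u,v,z,P,a in (("A",blue,212,142,.06,PK,0),("B",blue,319,127,.06,PK,-.2),("C",blue,178,27,.06,PK,.1),("W",org,322,20,.08,WD,0)):
    k=comp(m,u,v); p0=pix("w1",u,v,z); p0[2]=a
    x,f=fit("w1",k,P,p0); print(nm,(k>0).sum(),np.round(x[:2]*1000,1),round(np.degrees(x[2]),1),"IoU",round(f,3))
for nm,u,v in (("jawFL",130,438),("jawFR",397,450),("jawBR",410,258),("jawBL",132,250),("frL",77,482),("frR",465,495)):
    print(nm,np.round(pix("w1",200+u/4,205+v/4,.072)*1000,1))
for u,v in ((238,343),(294,346),(292,403),(236,400)): print("grip?",np.round(pix("w1",200+u/4,205+v/4,.110)*1000,1))
E
```

```text
[ 10 172  77] [ 12 176 190] [ 11 179 121] [ 12 113  45] [109 178 123]Traceback (most recent call last):
  File "<stdin>", line 6, in <module>
  File "fit.py", line 22, in fit
    r=minimize(cost,S[0],method="Nelder-Mead",options=dict(initial_simplex=S,xatol=1e-4,fatol=1e-4,maxiter=150))
    res = _minimize_neldermead(fun, x0, args, callback, bounds=bounds,
                               **options)
    fxr = func(xr)
    fx = function(np.copy(x), *(wrapper_args + args))
  File "fit.py", line 18, in cost
    s=sil(n,parts,p,K)>0; return 1-(s&M).sum()/(s|M).sum()
      ~~~^^^^^^^^^^^^^
  File "fit.py", line 12, in sil
    q=np.array([proj(n,w) for w in W])
                ~~~~^^^^^
  File "h.py", line 16, in proj
    c=arm.get_calibration("wrist"); q=np.linalg.inv(np.load(f"pics/{n}.npy"))@[*p,1]
ValueError: time passes only in moves, steps and waits
```

Calibration calls seem to be limited, so I'll cache it.

```bash
python3 - <<'E'
s=open("h.py").read()
s=s.replace('c=arm.get_calibration("wrist"); P=','c=CAL; P=').replace('    c=arm.get_calibration("wrist"); q=np.linalg.inv(np.load(f"pics/{n}.npy"))','    c=CAL; q=np.linalg.inv(np.load(f"pics/{n}.npy"))')
s=s.replace("def T():","CAL=arm.get_calibration('wrist')\ndef T():",1).replace('c=arm.get_calibration("wrist"); np.save','c=CAL; np.save')
open("h.py","w").write(s)
E
cat > run1.py <<'E'
from fit import *
import sys
H=hsv("w1"); blue=cv2.inRange(H,(105,130,30),(125,255,255)); org=cv2.inRange(H,(5,150,60),(14,255,255))
for nm,m,u,v,z,P,a in (("A",blue,212,142,.06,PK,0),("B",blue,319,127,.06,PK,-.2),("C",blue,178,27,.06,PK,.1),("W",org,322,20,.08,WD,0)):
    k=comp(m,u,v); p0=pix("w1",u,v,z); p0[2]=a
    x,f=fit("w1",k,P,p0); print(nm,(k>0).sum(),np.round(x[:2]*1000,1),round(np.degrees(x[2]),1),"IoU",round(f,3))
for nm,u,v in (("jawFL",130,438),("jawFR",397,450),("jawBR",410,258),("jawBL",132,250),("frL",77,482),("frR",465,495)):
    print(nm,np.round(pix("w1",200+u/4,205+v/4,.072)*1000,1))
for u,v in ((238,343),(294,346),(292,403),(236,400)): print("grip?",np.round(pix("w1",200+u/4,205+v/4,.110)*1000,1))
E
python3 run1.py
```

```text
A 808 [496.7 139.1] -0.6 IoU 0.912
B 628 [635.6 159. ] -13.7 IoU 0.903
C 1398 [469.  276.2] 0.6 IoU 0.94
W 1980 [630.2 272.9] -3.8 IoU 0.973
jawFL [ 515.2 -110.4   72. ]
jawFR [ 615.  -116.1   72. ]
jawBR [618.2 -35.   72. ]
jawBL [519.6 -31.5  72. ]
frL [ 494.2 -130.1   72. ]
frR [ 641.3 -136.5   72. ]
grip? [558.8 -45.4 110. ]
grip? [577.3 -46.6 110. ]
grip? [576.5 -68.7 110. ]
grip? [557.7 -67.5 110. ]
```

Run:
```python
from h import *
go(.5675,-.0573,.150,87.4)
```

```text
turn [-0.0007  0.0002  0.0464] lin [-170.8   -7.6  197.9]
```

Request:
play_rows --rotation '[[0,0,0.046],[0,0,0],[0,0,0],[0,0,0],[0,0,0],[0,0,0],[0,0,0],[0,0,0],[0,0,0],[0,0,0],[0,0,0],[0,0,0],[0,0,0],[0,0,0],[0,0,0],[0,0,0],[0,0,0],[0,0,0]]' --linear '[[0,0,0],[-28.5,-1.3,33],[-28.5,-1.3,33],[-28.5,-1.3,33],[-28.5,-1.3,33],[-28.5,-1.3,33],[-28.5,-1.3,33],[0,0,24],[0,0,24],[0,0,24],[0,0,0],[0,0,0],[0,0,0],[0,0,0],[0,0,0],[0,0,0],[0,0,0],[0,0,0]]' --grip '[100,100,100,100,100,100,100,100,100,100,100,0,0,0,0,0,0,0]' --newtons 60

```text
clock: 4.25
position: [0.5663, -0.0573, 0.0794]
eef_rot: [-0.0, 0.724, 0.69, -0.0]
contact_force: [-5.9, 0.7, 9.6]
width: 0.225
gripper_force: 60.1
```

Request:
play_rows --rotation '[[0,0,0],[0,0,0],[0,0,0],[0,0,0],[0,0,0],[0,0,0],[0,0,0]]' --linear '[[3,0,0],[3,0,0],[3,0,0],[3,0,0],[2,0,0],[2,0,0],[0,0,0]]' --grip '[0,0,0,0,0,0,0]'

```text
clock: 4.95
position: [0.567, -0.0415, 0.0794]
eef_rot: [-0.0, 0.724, 0.69, -0.001]
contact_force: [-5.6, -1.5, 9.9]
width: 0.224
gripper_force: 60.1
```

Request:
play_rows --rotation '[[0,0,0],[0,0,0],[0,0,0]]' --linear '[[2,0,0],[2,0,0],[0,0,0]]' --grip '[0,0,0]'

```text
clock: 5.25
position: [0.5672, -0.0375, 0.0794]
eef_rot: [-0.0, 0.724, 0.69, -0.001]
contact_force: [-5.6, -1.4, 9.7]
width: 0.227
gripper_force: 60.1
```

Request:
play_rows --rotation '[[0,0,0],[0,0,0],[0,0,0]]' --linear '[[2,0,0],[2,0,0],[0,0,0]]' --grip '[0,0,0]'

```text
clock: 5.55
position: [0.5674, -0.0336, 0.0794]
eef_rot: [-0.0, 0.724, 0.69, -0.001]
contact_force: [-5.7, -1.4, 9.7]
width: 0.224
gripper_force: 60.1
```

Request:
play_rows --rotation '[[0,0,0],[0,0,0],[0,0,0]]' --linear '[[2,0,0],[2,0,0],[0,0,0]]' --grip '[0,0,0]'

```text
clock: 5.85
position: [0.5674, -0.0335, 0.0793]
eef_rot: [0.001, 0.723, 0.691, -0.002]
contact_force: [-7.3, -25.1, 10.2]
width: 0.225
gripper_force: 60.0
```

Request:
play_rows --rotation '[[0,0,0],[0,0,0],[0,0,0]]' --linear '[[1,0,0],[1,0,0],[0,0,0]]' --grip '[0,0,0]'

```text
clock: 6.15
position: [0.5674, -0.0334, 0.0794]
eef_rot: [0.002, 0.723, 0.691, -0.003]
contact_force: [-7.9, -36.0, 8.8]
width: 0.222
gripper_force: 60.0
```

Request:
play_rows --rotation '[[0,0,0],[0,0,0],[0,0,0],[0,0,0],[0,0,0],[0,0,0],[0,0,0],[0,0,0],[0,0,0],[0,0,0],[0,0,0],[0,0,0],[0,0,0]]' --linear '[[-5,0,0],[0,0,0],[0,0,0],[0,0,0],[0,0,0],[0,0,-20],[0,0,-40],[-40,0,-20],[-40,0,-20],[-30,0,-20],[-20,0,-20],[0,0,0],[0,0,0]]' --grip '[0,100,100,100,100,100,100,100,100,100,100,100,100]'

```text
clock: 7.45
position: [0.562, -0.1621, 0.2183]
eef_rot: [0.0, 0.724, 0.69, 0.0]
contact_force: [-0.5, 0.0, 0.2]
width: 1.003
gripper_force: 0.0
```

Run:
```python
from h import *
im=snap("w2"); st()
for p in ((.516,-.0873,.072),(.616,-.0917,.072),(.494,-.130,.072),(.641,-.1365,.072)): print(np.round(proj("w2",p),1))
c=cv2.resize(im[40:240,150:410],None,fx=3,fy=3,interpolation=cv2.INTER_CUBIC)
cv2.imwrite("pics/c3.png",c)
```

```text
t 7.5 p [ 561.5 -161.4  217.5] F [-0.3  0.4 -0.3] w 1.001 gf 0.0 yaw 0.0 tx [4.780e-02 9.989e-01 6.000e-04] tz [-1.2e-03  7.0e-04 -1.0e+00]
[217.4 111.5]
[337.5 110.9]
[197.7 163.5]
[365.5 162.7]
```

View pics/c3.png

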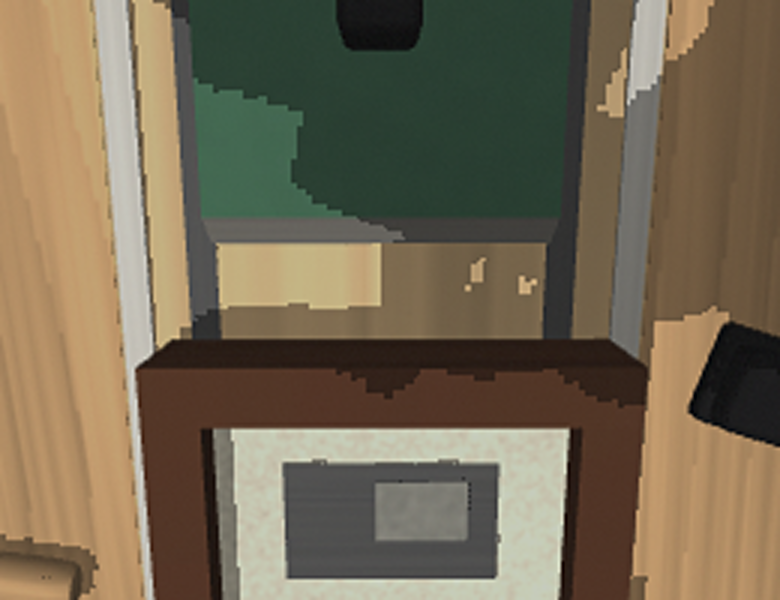

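The gap is clear. The jaw top edge runs along crop row 218 (columns 193–565), and the frame's top edge along row 369 (columns 138–648).

Run:
```python
from h import *
P=[pix("w2",150+u/3,40+v/3,.072)[:2]*1000 for u,v in ((193,218),(567,218),(138,369),(648,369))]
print(np.round(P,1)); j=(P[0]+P[1])/2; f=(P[2]+P[3])/2; d=(P[3]-P[2])/np.linalg.norm(P[3]-P[2]); n=np.array([-d[1],d[0]])
print("jaw",j,"frame",f,"yaw",np.degrees(np.arctan2(d[1],d[0])),"gap",n@(j-f),"frame w",np.linalg.norm(P[3]-P[2]),"jaw w",np.linalg.norm(P[1]-P[0]),"lat",d@(j-f))
# packer A grasp
go(.4967,.1391,.20,90-.6); go(.6356,.159,.2,90-13.7)
```

```text
[[ 513.3  -88.1]
 [ 617.3  -93.2]
 [ 492.6 -129.5]
 [ 641.4 -136.8]]
jaw [565.30229143 -90.65896741] frame [ 567.01685484 -133.11691043] yaw -2.8072945538831657 gap 42.32301560998027 frame w 149.0347233113926 jaw w 104.0944019543956 lat -3.791965538460653
turn [-0.0012 -0.0006 -0.0373] lin [299.8 -68.   17.5]
turn [-0.0013 -0.0005  0.1913] lin [328.8  -3.9  17.5]
```

Request:
play_rows --rotation '[[0,0,-0.037],[0,0,0],[0,0,0],[0,0,0],[0,0,0],[0,0,0],[0,0,0],[0,0,0],[0,0,0]]' --linear '[[0,0,0],[42.8,-9.7,2.5],[42.8,-9.7,2.5],[42.8,-9.7,2.5],[42.8,-9.7,2.5],[42.8,-9.7,2.5],[42.8,-9.7,2.5],[42.8,-9.7,2.5],[0,0,0]]' --grip '[75,75,75,75,75,75,75,75,75]'

```text
clock: 8.4
position: [0.4947, 0.143, 0.1993]
eef_rot: [-0.001, 0.709, 0.706, -0.001]
contact_force: [-0.6, -0.1, 0.0]
width: 0.75
gripper_force: 0.0
```

Run:
```python
from fit import *
im=snap("w3"); st()
H=hsv("w3"); blue=cv2.inRange(H,(105,130,25),(125,255,255))
u,v=map(int,proj("w3",(.4967,.1391,.05))); print(u,v)
k=comp(blue,u,v); x,f=fit("w3",k,PK,np.array([.4967,.1391,-.01])); print((k>0).sum(),np.round(x[:2]*1000,1),round(np.degrees(x[2]),1),"IoU",round(f,3))
go(x[0],x[1],.061,90+np.degrees(x[2]))
s=sil("w3",PK,x,1); im=im.copy(); cv2.drawContours(im,cv2.findContours(s,0,2)[0],-1,(0,255,255),1); cv2.imwrite("pics/o3.png",im)
```

```text
t 8.45 p [495.4 141.1 199.5] F [ 0.  -0.4 -0.1] w 0.751 gf 0.0 yaw 0.0 tx [ 5.e-03  1.e+00 -5.e-04] tz [-2.7e-03 -5.0e-04 -1.0e+00]
279 198
2276 [496.  139.6] -3.8 IoU 0.941
turn [-0.0026  0.0006  0.0621] lin [ -1.4   0.6 138.5]
```

View pics/o3.png

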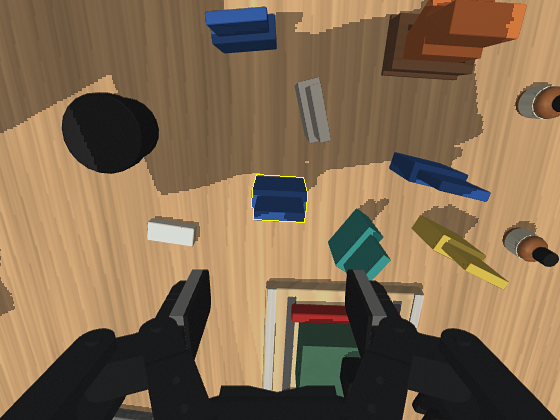

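The overlay fits packer A well at (280,198), and the turquoise one is clear of the fingers. Descending to grasp.

Request:
play_rows --rotation '[[0,0,0.062],[0,0,0],[0,0,0],[0,0,0],[0,0,0],[0,0,0],[0,0,0],[0,0,0],[0,0,0],[0,0,0]]' --linear '[[0,0,0],[-1.4,0.6,35],[0,0,35],[0,0,35],[0,0,33.5],[0,0,0],[0,0,0],[0,0,0],[0,0,0],[0,0,0]]' --grip '[75,75,75,75,75,75,0,0,0,0]' --newtons 50

```text
clock: 9.45
position: [0.4987, 0.1368, 0.0637]
eef_rot: [0.001, 0.732, 0.681, 0.001]
contact_force: [-0.3, -0.8, -1.3]
width: 0.459
gripper_force: 50.8
```

Request:
play_rows --rotation '[[0,0,0],[0,0,0],[0,0,0],[0,0,0],[0,0,0]]' --linear '[[0,0,-20],[0,0,-40],[0,0,-40],[0,0,-30],[0,0,0]]' --grip '[0,0,0,0,0]'

```text
clock: 9.95
position: [0.5008, 0.1374, 0.1974]
eef_rot: [0.002, 0.732, 0.681, 0.004]
contact_force: [1.3, -0.3, -1.4]
width: 0.458
gripper_force: 50.9
```

Run:
```python
from h import *
st()
n=np.array([.047,.999]); c=np.array([.5661,-.1331])+n*.0145
go(*c,.19,87.3)
```

```text
t 9.95 p [500.8 137.4 197.4] F [ 1.3 -0.3 -1.4] w 0.458 gf 50.9 yaw 0.0 tx [0.0728 0.9973 0.003 ] tz [ 0.0092  0.0023 -1.    ]
turn [ 0.0091 -0.0028 -0.0257] lin [-252.6   78.     7.4]
```

Request:
play_rows --rotation '[[0.009,-0.003,-0.026],[0,0,0],[0,0,0],[0,0,0],[0,0,0],[0,0,0],[0,0,0],[0,0,0],[0,0,0]]' --linear '[[0,0,0],[-42,13,0],[-42,13,0],[-42,13,0],[-42,13,0],[-42,13,0],[-42,13,0],[0,0,0],[0,0,0]]' --grip '[0,0,0,0,0,0,0,0,0]'

```text
clock: 10.85
position: [0.5629, -0.1195, 0.1905]
eef_rot: [-0.004, 0.724, 0.69, -0.005]
contact_force: [0.0, 0.8, -0.5]
width: 0.459
gripper_force: 50.9
```

Run:
```python
from h import *
snap("w4"); st()
n=np.array([.047,.999]); c=np.array([.5661,-.1331])+n*.0145
go(*c,.19,87.3)
```

```text
t 10.9 p [ 562.8 -118.5  190.8] F [ 0.5  0.9 -0.5] w 0.456 gf 50.9 yaw 0.0 tx [ 0.0471  0.9989 -0.002 ] tz [-0.0124 -0.0014 -0.9999]
turn [-0.0123  0.002  -0.    ] lin [0.1 4.  0.8]
```

View pics/w4.png

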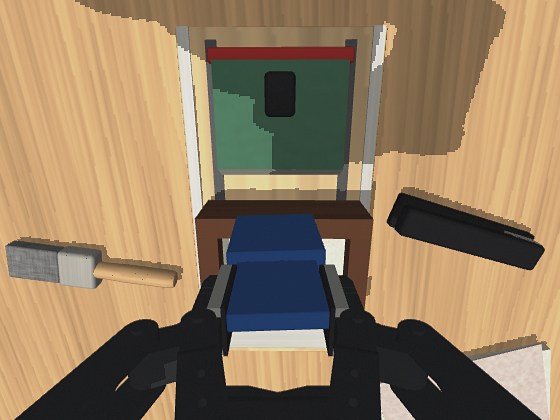

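Run:
```python
from h import *
for z in (.124,.127,.130):
    a=pix("w4",236,215,z);b=pix("w4",313,213,z);print(z,np.round(a*1000,1),np.round(b*1000,1),np.linalg.norm(a-b))
for z in (.180,.183): 
    a=pix("w4",227,250,z);b=pix("w4",324,249,z);print(z,np.round(a*1000,1),np.round(b*1000,1),np.linalg.norm(a-b))
```

```text
0.124 [ 535.1 -109.1  124. ] [ 586.6 -110.   124. ] 0.05150874590980045
0.127 [ 535.6 -108.1  127. ] [ 586.4 -109.   127. ] 0.050768789299862484
0.13 [ 536.1 -107.   130. ] [ 586.1 -107.9  130. ] 0.05002883268992452
0.18 [ 537.9 -108.1  180. ] [ 587.2 -109.6  180. ] 0.04930504922509879
0.183 [ 538.5 -106.7  183. ] [ 586.8 -108.2  183. ] 0.04833721757952956
```

Request:
play_rows --rotation '[[-0.012,0.002,0],[0,0,0],[0,0,0],[0,0,0],[0,0,0],[0,0,0],[0,0,0],[0,0,0]]' --linear '[[0,4,0],[0,0,0],[0,0,25],[0,0,25],[0,0,25],[0,0,20],[0,0,8],[0,0,0]]' --grip '[0,0,0,0,0,0,0,0]'

```text
clock: 11.7
position: [0.5676, -0.1182, 0.0884]
eef_rot: [0.0, 0.723, 0.691, 0.0]
contact_force: [-0.3, 1.6, -0.5]
width: 0.459
gripper_force: 50.9
```

Request:
play_rows --rotation '[[0,0,0],[0,0,0],[0,0,0]]' --linear '[[0,0,1.5],[0,0,1],[0,0,0]]' --grip '[0,0,0]'

```text
clock: 12.0
position: [0.5688, -0.1191, 0.0877]
eef_rot: [0.002, 0.724, 0.69, 0.001]
contact_force: [0.2, 0.3, -1.5]
width: 0.454
gripper_force: 50.9
```

Request:
play_rows --rotation '[[0,0,0],[0,0,0],[0,0,0]]' --linear '[[0,0,1],[0,0,1],[0,0,0]]' --grip '[0,0,0]'

```text
clock: 12.3
position: [0.5683, -0.1191, 0.0848]
eef_rot: [0.001, 0.724, 0.69, 0.001]
contact_force: [0.1, 0.7, -1.3]
width: 0.46
gripper_force: 50.9
```

Request:
play_rows --rotation '[[0,0,0],[0,0,0],[0,0,0]]' --linear '[[0,0,1],[0,0,1],[0,0,0]]' --grip '[0,0,0]'

```text
clock: 12.6
position: [0.5682, -0.1191, 0.0826]
eef_rot: [0.001, 0.724, 0.69, 0.001]
contact_force: [-0.4, 0.3, -0.4]
width: 0.459
gripper_force: 50.9
```

Request:
play_rows --rotation '[[0,0,0],[0,0,0],[0,0,0]]' --linear '[[0,0,1],[0,0,1],[0,0,0]]' --grip '[0,0,0]'

```text
clock: 12.9
position: [0.5684, -0.1191, 0.0813]
eef_rot: [0.001, 0.724, 0.69, 0.001]
contact_force: [-2.0, 1.4, 4.6]
width: 0.461
gripper_force: 51.4
```

Request:
play_rows --rotation '[[0,0,0],[0,0,0],[0,0,0],[0,0,0],[0,0,0],[0,0,0]]' --linear '[[-1,0,0],[-1,0,0],[-1,0,0],[-1,0,0],[-1,0,0],[0,0,0]]' --grip '[0,0,0,0,0,0]'

```text
clock: 13.5
position: [0.5686, -0.124, 0.0812]
eef_rot: [0.002, 0.724, 0.69, 0.001]
contact_force: [-1.0, 2.6, 4.5]
width: 0.46
gripper_force: 51.3
```

Request:
play_rows --rotation '[[0,0,0],[0,0,0],[0,0,0]]' --linear '[[-1,0,0],[-1,0,0],[0,0,0]]' --grip '[0,0,0]'

```text
clock: 13.8
position: [0.5685, -0.1259, 0.0812]
eef_rot: [0.002, 0.724, 0.69, 0.001]
contact_force: [-0.4, 3.1, 4.6]
width: 0.458
gripper_force: 51.3
```

Request:
play_rows --rotation '[[0,0,0],[0,0,0],[0,0,0]]' --linear '[[-0.7,0,0],[-0.7,0,0],[0,0,0]]' --grip '[0,0,0]'

```text
clock: 14.1
position: [0.5685, -0.1264, 0.0812]
eef_rot: [0.001, 0.724, 0.69, 0.002]
contact_force: [0.5, 7.8, 5.6]
width: 0.46
gripper_force: 51.3
```

Request:
play_rows --rotation '[[0,0,0],[0,0,0],[0,0,0]]' --linear '[[-1,0,0],[-1,0,0],[0,0,0]]' --grip '[0,0,0]'

```text
clock: 14.4
position: [0.5685, -0.1273, 0.0813]
eef_rot: [0.001, 0.724, 0.69, 0.002]
contact_force: [1.1, 14.5, 7.0]
width: 0.46
gripper_force: 50.9
```

Request:
play_rows --rotation '[[0,0,0],[0,0,0],[0,0,0],[0,0,0],[0,0,0],[0,0,0],[0,0,0],[0,0,0]]' --linear '[[2.5,0,0],[0,0,0],[0,0,0],[0,0,0],[0,0,-20],[0,0,-45],[0,0,-45],[0,0,-30]]' --grip '[0,80,80,80,80,80,80,80]'

```text
clock: 15.2
position: [0.5683, -0.1274, 0.2237]
eef_rot: [0.003, 0.724, 0.69, 0.001]
contact_force: [0.7, -0.5, -0.4]
width: 0.804
gripper_force: 0.0
```

Request:
play_rows --rotation '[[0,0,0],[0,0,0],[0,0,0],[0,0,0],[0,0,0],[0,0,0],[0,0,0],[0,0,0],[0,0,0],[0,0,0],[0,0,0]]' --linear '[[44.7,4.7,0],[44.7,4.7,0],[44.7,4.7,0],[44.7,4.7,0],[44.7,4.7,0],[44.7,4.7,0],[44.7,4.7,0],[44.7,4.7,0],[44.7,4.7,0],[0,0,0],[0,0,0]]' --grip '[100,100,100,100,100,100,100,100,100,100,100]'

```text
clock: 16.3
position: [0.6283, 0.2735, 0.2198]
eef_rot: [0.001, 0.723, 0.691, 0.0]
contact_force: [-0.8, 0.4, -0.4]
width: 1.0
gripper_force: 0.0
```

Run:
```python
from fit import *
im=snap("w5"); st()
H=hsv("w5"); org=cv2.inRange(H,(5,150,60),(14,255,255))
u,v=map(int,proj("w5",(.6302,.2729,.09))); print(u,v)
k=comp(org,u,v); x,f=fit("w5",k,WD,np.array([.6302,.2729,-.06])); print((k>0).sum(),np.round(x[:2]*1000,1),round(np.degrees(x[2]),1),"IoU",round(f,3))
go(x[0],x[1],.061,90+np.degrees(x[2]))
s=sil("w5",WD,x,1); im=im.copy(); cv2.drawContours(im,cv2.findContours(s,0,2)[0],-1,(255,255,0),1); cv2.imwrite("pics/o5.png",im)
```

```text
t 16.35 p [628.3 272.4 219.9] F [-0.5 -0.2 -0.2] w 1.0 gf 0.0 yaw 0.0 tx [ 0.0466  0.9989 -0.0019] tz [ 0.0019 -0.002  -1.    ]
278 200
2582 [630.3 273.8] -3.7 IoU 0.97
turn [0.002  0.0019 0.0185] lin [  1.5   1.9 158.9]
```

View pics/o5.png

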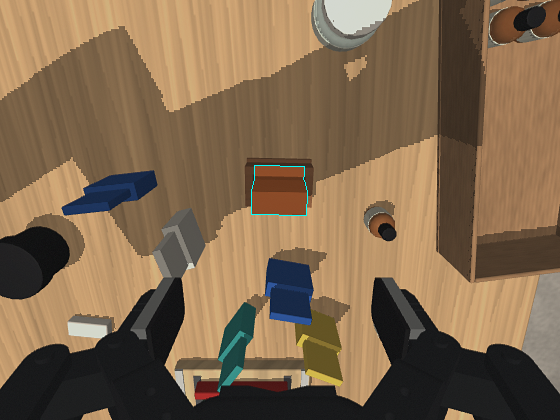

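The overlay matches the wedge at (279,190), with its slope on the far (+y) side. Grasping it now.

Request:
play_rows --rotation '[[0.002,0.002,0.018],[0,0,0],[0,0,0],[0,0,0],[0,0,0],[0,0,0],[0,0,0],[0,0,0],[0,0,0],[0,0,0],[0,0,0]]' --linear '[[0,0,0],[1.5,1.9,35],[0,0,35],[0,0,35],[0,0,35],[0,0,19],[0,0,0],[0,0,0],[0,0,0],[0,0,0],[0,0,0]]' --grip '[100,100,100,100,100,100,100,0,0,0,0]' --newtons 90

```text
clock: 17.45
position: [0.6321, 0.2751, 0.0639]
eef_rot: [0.001, 0.73, 0.684, 0.002]
contact_force: [-0.1, -0.8, 7.1]
width: 0.525
gripper_force: 90.9
```

Request:
play_rows --rotation '[[0,0,0],[0,0,0]]' --linear '[[0,0,0],[0,0,0]]' --grip '[0,0]'

```text
clock: 17.65
position: [0.6321, 0.2751, 0.0639]
eef_rot: [0.001, 0.73, 0.684, 0.002]
contact_force: [-0.8, -1.1, 7.8]
width: 0.522
gripper_force: 90.9
```

Request:
play_rows --rotation '[[0,0,0],[0,0,0],[0,0,0],[0,0,0],[0,0,0],[0,0,0],[0,0,0]]' --linear '[[0,0,-10],[0,0,-20],[0,0,-40],[0,0,-45],[0,0,-45],[0,0,0],[0,0,0]]' --grip '[0,0,0,0,0,0,0]'

```text
clock: 18.35
position: [0.6312, 0.2748, 0.224]
eef_rot: [0.001, 0.73, 0.684, 0.002]
contact_force: [0.8, -0.0, -1.4]
width: 0.529
gripper_force: 91.9
```

Run:
```python
from fit import *
im=snap("w6"); st()
M=T(); P=np.load("pics/w6.npy")
# wedge held: estimate head pose in world by fit with foot z0 = TCPz-.058
z0=(M[2,3]-.058)*1e3
W=[p.copy() for p in WD]
for p in W: p[:,2]+=z0-6
W[1][np.isclose(W[1][:,2],30+z0-6)&(W[1][:,1]>0),1]=-3; W[1][np.isclose(W[1][:,2],30+z0-6),2]=z0
H=hsv("w6"); org=cv2.inRange(H,(5,150,60),(14,255,255))
u,v=map(int,proj("w6",(M[0,3],M[1,3],M[2,3]+.02))); print(u,v)
k=comp(org,u,min(v,400)); print((k>0).sum()); x,f=fit("w6",k,W,np.array([M[0,3],M[1,3],-.06])); print(np.round(x[:2]*1000,1),round(np.degrees(x[2]),1),"IoU",round(f,3))
print("w foot from M", (M[:2,3]-x[:2])*1e3)
go(.566,-.098,.25,87.3)
```

```text
t 18.4 p [630.2 274.3 221.9] F [-0.7 -0.4 -1.2] w 0.526 gf 91.8 yaw 0.0 tx [0.0649 0.9979 0.0012] tz [ 0.0012  0.0011 -1.    ]
274 300
12436
[631.1 272.3] -2.9 IoU 0.983
w foot from M [-0.84323506  2.00370029]
turn [ 0.0011 -0.0012 -0.0178] lin [-374.9  -46.6  -28.1]
```

Request:
play_rows --rotation '[[0.001,-0.001,-0.018],[0,0,0],[0,0,0],[0,0,0],[0,0,0],[0,0,0],[0,0,0],[0,0,0],[0,0,0],[0,0,0],[0,0,0],[0,0,0]]' --linear '[[0,0,0],[-46.4,-5.7,0],[-46.4,-5.7,0],[-46.4,-5.7,0],[-46.4,-5.7,0],[-46.4,-5.7,0],[-46.4,-5.7,0],[-46.4,-5.7,0],[-46.4,-5.7,0],[0,0,0],[0,0,0],[0,0,0]]' --grip '[0,0,0,0,0,0,0,0,0,0,0,0]'

```text
clock: 19.6
position: [0.5673, -0.0935, 0.2206]
eef_rot: [-0.001, 0.723, 0.691, -0.0]
contact_force: [-0.2, 1.0, 0.5]
width: 0.524
gripper_force: 91.8
```

Run:
```python
from fit import *
im=snap("w7"); st()
sc=arm.camera("scene")[:,:,::-1]; tp=arm.camera("top")[:,:,::-1]
a=cv2.resize(im[60:420,120:440],(400,450)); b=cv2.resize(sc[110:260,100:300],(400,300),interpolation=2); c=cv2.resize(tp[165:255,290:410],(400,300),interpolation=2)
cv2.imwrite("pics/m7.png",np.hstack([cv2.resize(a,(400,600)),np.vstack([b,c])]))
go(.567,-.0943,.2,87.3)
```

```text
t 19.65 p [567.6 -93.1 220.8] F [ 0.5  0.1 -1. ] w 0.527 gf 91.8 yaw 0.0 tx [4.56e-02 9.99e-01 6.00e-04] tz [-1.3e-03  6.0e-04 -1.0e+00]
turn [-0.0007 -0.0003  0.0022] lin [-1.4 -0.7 21.2]
```

View pics/m7.png

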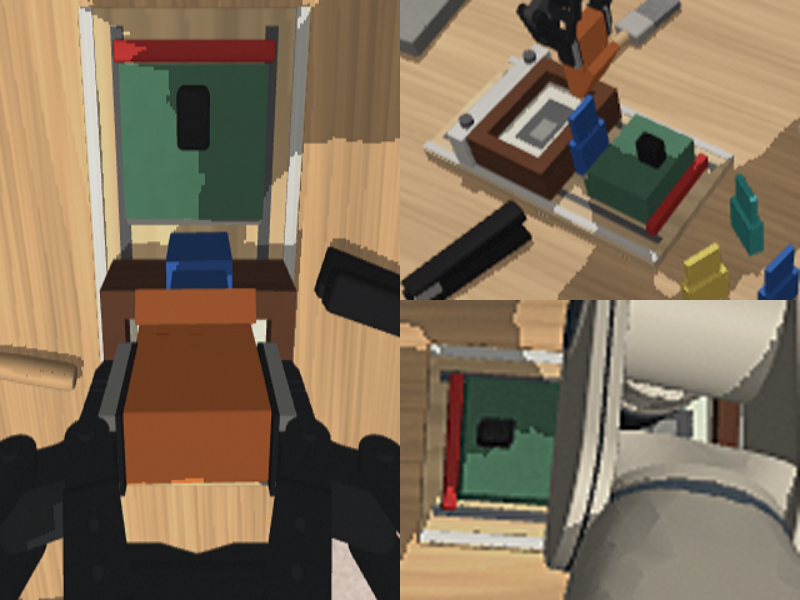

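The packer stands upright against the frame, the jaw is against the red stop, and the wedge is held upright above the gap.

Run:
```python
from h import *
for nm,u,v,z in (("pkTopL",165,262,.074),("pkTopR",233,262,.074),("jawL",121,222,.072),("jawR",270,222,.072),("frL",100,289,.072),("frR",297,291,.072)):
    print(nm,np.round(pix("w7",120+u/1.25,60+v/1.6667,z)*1000,1))
im=cv2.imread("pics/w7.png"); print([im[v,278].tolist() for v in range(196,232,2)])
```

```text
pkTopL [ 542.9 -113.8   74. ]
pkTopR [ 593.3 -116.1   74. ]
jawL [512.3 -89.8  72. ]
jawR [620.8 -94.8  72. ]
frL [ 492.2 -128.6   72. ]
frR [ 641.8 -136.7   72. ]
[[89, 120, 143], [90, 125, 149], [73, 42, 24], [73, 42, 23], [74, 44, 27], [74, 44, 26], [74, 43, 25], [74, 43, 25], [74, 44, 26], [74, 44, 27], [85, 48, 28], [99, 57, 32], [99, 56, 31], [74, 43, 25], [74, 43, 26], [74, 43, 26], [74, 44, 27], [74, 43, 25]]
```

Request:
play_rows --rotation '[[0,0,0.002],[0,0,0],[0,0,0],[0,0,0],[0,0,0],[0,0,0],[0,0,0]]' --linear '[[-1.5,0,0],[0,0,30],[0,0,30],[0,0,26],[0,0,5],[0,0,5],[0,0,0]]' --grip '[0,0,0,0,0,0,0]'

```text
clock: 20.45
position: [0.5676, -0.0954, 0.1253]
eef_rot: [-0.0, 0.724, 0.69, -0.0]
contact_force: [0.9, 0.4, -0.7]
width: 0.528
gripper_force: 93.1
```

Request:
play_rows --rotation '[[0,0,0],[0,0,0],[0,0,0]]' --linear '[[0,0,2],[0,0,2],[0,0,0]]' --grip '[0,0,0]'

```text
clock: 20.75
position: [0.5679, -0.0956, 0.1218]
eef_rot: [0.0, 0.724, 0.69, 0.0]
contact_force: [-0.1, 1.6, -1.5]
width: 0.528
gripper_force: 93.0
```

Request:
play_rows --rotation '[[0,0,0],[0,0,0],[0,0,0],[0,0,0]]' --linear '[[0,0,2],[0,0,2],[0,0,2],[0,0,0]]' --grip '[0,0,0,0]'

```text
clock: 21.15
position: [0.5676, -0.0956, 0.1152]
eef_rot: [-0.0, 0.724, 0.69, 0.0]
contact_force: [0.9, 2.8, -2.4]
width: 0.526
gripper_force: 93.1
```

Request:
play_rows --rotation '[[0,0,0],[0,0,0],[0,0,0]]' --linear '[[0,0,1],[0,0,1],[0,0,0]]' --grip '[0,0,0]'

```text
clock: 21.45
position: [0.5675, -0.0956, 0.1134]
eef_rot: [-0.0, 0.724, 0.69, 0.0]
contact_force: [0.2, 2.6, -2.2]
width: 0.524
gripper_force: 93.0
```

Request:
play_rows --rotation '[[0,0,0],[0,0,0],[0,0,0]]' --linear '[[0,0,1],[0,0,1],[0,0,0]]' --grip '[0,0,0]'

```text
clock: 21.75
position: [0.5676, -0.0957, 0.1114]
eef_rot: [-0.0, 0.724, 0.69, 0.0]
contact_force: [0.5, 3.0, -1.3]
width: 0.528
gripper_force: 93.0
```

Request:
play_rows --rotation '[[0,0,0],[0,0,0],[0,0,0]]' --linear '[[0,0,1],[0,0,1],[0,0,0]]' --grip '[0,0,0]'

```text
clock: 22.05
position: [0.5676, -0.0957, 0.1094]
eef_rot: [-0.0, 0.724, 0.69, 0.0]
contact_force: [1.0, 3.3, -0.1]
width: 0.529
gripper_force: 93.1
```

Request:
play_rows --rotation '[[0,0,0],[0,0,0],[0,0,0]]' --linear '[[0,0,1],[0,0,1],[0,0,0]]' --grip '[0,0,0]'

```text
clock: 22.35
position: [0.5679, -0.0957, 0.1079]
eef_rot: [0.0, 0.724, 0.69, 0.0]
contact_force: [0.0, 3.2, 4.1]
width: 0.526
gripper_force: 93.7
```

Request:
play_rows --rotation '[[0,0,0],[0,0,0],[0,0,0]]' --linear '[[0,0,1],[0,0,1],[0,0,0]]' --grip '[0,0,0]'

```text
clock: 22.65
position: [0.5681, -0.0959, 0.107]
eef_rot: [0.0, 0.724, 0.689, 0.0]
contact_force: [-3.3, 3.6, 14.5]
width: 0.524
gripper_force: 95.1
```

Request:
play_rows --rotation '[[0,0,0],[0,0,0],[0,0,0]]' --linear '[[0,0,1],[0,0,1],[0,0,0]]' --grip '[0,0,0]'

```text
clock: 22.95
position: [0.5682, -0.096, 0.1068]
eef_rot: [0.001, 0.724, 0.689, 0.0]
contact_force: [-9.6, 3.5, 31.2]
width: 0.53
gripper_force: 97.1
```

Request:
play_rows --rotation '[[0,0,0],[0,0,0],[0,0,0],[0,0,0]]' --linear '[[0,0,1],[0,0,0],[0,0,0],[0,0,0]]' --grip '[0,0,0,0]'

```text
clock: 23.35
position: [0.5683, -0.096, 0.1067]
eef_rot: [0.001, 0.724, 0.689, 0.001]
contact_force: [-11.9, 4.3, 39.8]
width: 0.528
gripper_force: 98.2
```

Request:
play_rows --rotation '[[0,0,0],[0,0,0],[0,0,0],[0,0,0],[0,0,0]]' --linear '[[0,-1,0],[0,0,0],[0,0,0],[0,0,0],[0,0,0]]' --grip '[0,0,0,0,0]'

```text
clock: 23.85
position: [0.5682, -0.0961, 0.1067]
eef_rot: [0.001, 0.724, 0.689, 0.001]
contact_force: [-8.3, 3.6, 36.5]
width: 0.528
gripper_force: 97.4
```

The readings are steady: the wedge is bound and holding at about 36 N, with its foot about 23 mm below the rim. Handing in.

```bash
python3 -c "
from plant import arm
print(arm.hand_in())"
```

```text
the job is handed in; nothing more can be done
None
```

I handed in the job with the jaw against its stop, one blue packer against the frame, and the wedge bound about 23 mm below the rim, still gripped and pressed down at about 36 N. I took no picture after the wedge went in, so the final state rests on the force and position readings.

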